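# Gauge a blind brass fitting and hold it bore-up

### The job

One brass blind fitting lies on the rubber mat: take it, find by feel on the plug-gauge pin which of its two ends has the deep bore, and slide that bore onto the pin until it bottoms, to prove the bore clear. Then take it off, turn it over so that the bored end points straight up, ready for its insert, and finish holding it there still, a hand's width (about 15 cm) above the bench: do not put it down or let go. Leave the spare fitting in its tray and everything else on the bench where it is.

Things in the scene. Friction and masses are not known exactly. Their poses are not given: they have to be found in the camera images.
- blank_a_center (a point): Centre of a brass blind fitting (on its axis, half-way along). 60 mm long along its x; a 32 x 32 mm square section in the middle 24 mm, a round collar 31 mm across, 18 mm long at each end; about 0.32 kg. It lies on a flat, x axis level, any yaw; its centre is 16 mm above what it lies on. Of the two fittings one lies on the mat, the other (the spare) in the tray: compare positions.
- blank_b_center (a point): Centre of the other fitting, the same outside: same sizes, same axes. Either one may be the one on the mat.
- blank_a: The same fitting; this point is on its underside, 16 mm below the centre as it lies. One end is bored 42 mm deep, 20 mm across; the other has the same 20 mm mouth but only a 4 mm recess, so the ends look alike from outside. Which end is bored (+x or -x) differs from fitting to fitting; the pose does not tell it.
- blank_b: The other fitting; point on its underside, 16 mm below the centre as it lies. Bored from one end in the same way, not necessarily the same end.
- mat: Black rubber work mat fixed to the bench, 240 mm (its x) by 200 mm (its y), 3 mm thick; origin at the centre of its underside. Apart from the fitting it is clear, and parts may be put down on it to change the grip.
- tray: Open steel tray fixed to the bench, 200 mm (its x) by 150 mm (its y), rim 22 mm high, floor 3 mm thick; origin at the centre of its underside. It holds the spare fitting.
- gauge: Plug-gauge stand fixed to the bench: base plate 120 mm (its x) by 74 mm (its y), 12 mm thick; on it a grey clamp block 42 x 50 mm, top 94 mm above the bench, front face 11 mm on the -x side of the origin (centre of the plate's underside), a black clamp knob on its +y side. A level pin, 70 mm above the bench, sticks out of the front face towards the stand's -x.
- pin_tip (a point): End of the gauge pin, on its axis; axes as the stand's. From here the pin runs along +x: 5 mm taper from 6 mm, then 12 mm thick up to a 20 mm shoulder 57 mm from the tip. A fitting is slid on along +x with its x axis along the pin. Bore bottomed: its centre is 12 mm on the +x side of this point. Wrong end: it stops with its centre still 26 mm on the -x side.
- oil_bottle: Blue squeeze bottle, 60 mm across, 160 mm high, standing at the back; its origin is the centre of its foot. A bystander.
- paste_jar: White screw-top jar, 68 mm across, 60 mm high, standing at the back; its origin is the centre of its foot. A bystander.
- brush: Wooden-handled brush about 200 mm long lying on the bench; its origin is on its underside. A bystander.
- caliper: Steel calliper 230 mm long, 15 mm thick, lying on the bench; its origin is under its middle. A bystander.
- nut0: Loose brass hexagon nut, 27 mm across flats, 14 mm high, just beyond the mat; its origin is the centre of its underside. A bystander.
- nut1: Another such nut. A bystander.
Things that resemble listed ones, but are neither listed nor needed, are in the scene too. What is shaped like the blank_a but purple is not meant. Several things look just like the gauge: the one meant starts nearest to the robot's base.

How it is judged:
On the way, in this order (a step that is already met when the one before it is completed fails the run):
1. the deep bore of the fitting is slid onto the gauge pin to the bottom (((x of blank_a_center in the frame of pin_tip between 0.006 and 0.02 m and y of blank_a_center in the frame of pin_tip between -0.008 and 0.008 m and z of blank_a_center in the frame of pin_tip between -0.008 and 0.008 m) or (x of blank_b_center in the frame of pin_tip between 0.006 and 0.02 m and y of blank_b_center in the frame of pin_tip between -0.008 and 0.008 m and z of blank_b_center in the frame of pin_tip between -0.008 and 0.008 m))), for 0.1 s.
2. the fitting is off the pin again (distance between each of blank_a_center, blank_b_center and pin_tip above 0.06 m), for 0.1 s.
At the end, for the whole second after the job is handed in: The fitting from the mat is gripped by the fingers, its centre at least 10 cm above the bench, its bored end pointing up within 12 degrees of vertical, still (under 2 cm/s and 0.2 rad/s) and not touching the gauge stand; the spare still lies in the tray within 2 cm of where it was (((angle between blank_a_center's own x axis and vertical below 0.21 rad and height (world z) of blank_a_center above 0.1 m and contact force between blank_a and the fingers above 1 N and contact force between blank_a and gauge below 0.1 N and linear speed of blank_a below 0.02 m/s and angular speed of blank_a below 0.2 rad/s and x of blank_b_center in the frame of tray between -0.1 and 0.1 m and y of blank_b_center in the frame of tray between -0.075 and 0.075 m and height (world z) of blank_b_center below 0.03 m and distance of blank_b_center from where it was at the start of the episode below 0.02 m) or (angle between blank_b_center's own x axis and vertical above 2.9316 rad and height (world z) of blank_b_center above 0.1 m and contact force between blank_b and the fingers above 1 N and contact force between blank_b and gauge below 0.1 N and linear speed of blank_b below 0.02 m/s and angular speed of blank_b below 0.2 rad/s and x of blank_a_center in the frame of tray between -0.1 and 0.1 m and y of blank_a_center in the frame of tray between -0.075 and 0.075 m and height (world z) of blank_a_center below 0.03 m and distance of blank_a_center from where it was at the start of the episode below 0.02 m))); the arm keeps its last pose, push and grip.
It fails at once if a bystander on the bench is moved more than 3 cm (distance of any of oil_bottle, paste_jar, brush, caliper, nut0, nut1 from where it was at the start of the episode above 0.03 m).
It fails at once if the spare fitting is taken from the tray: both fittings are off their places (distance of each of blank_a_center, blank_b_center from where it was at the start of the episode above 0.02 m).
It also fails if it takes over 58 s, if anything falls off the work surface, if the arm or the gripper's body presses on something with over 40 N, if the wrist force passes 120 N, or if a joint passes its speed limit or range.

### The arm

A 7-joint arm with a two-finger parallel gripper is mounted at the origin on the work surface. World frame = base frame: x ahead of the robot, y to its left, z up, the work surface at z = 0. Lengths are in m, angles in rad, forces in N, time in s.
With the tool pointing down it reaches from about 0.425 to 0.925 m from the base axis. Payload 6.8 kg.
Tool frame: the origin (TCP) lies on the front face of the gripper's body, between the roots of the fingers; the fingertips stand 73 mm ahead of it and the grasp point (between the pads) lies 54 mm ahead of it; z points along the fingers, y is the line along which they close (so a half turn about z gives the same grasp; the last joint's range is limited). The gripper opens to 85 mm and grips with 20 to 120 N. Pads are 22 mm wide; open, the fingers measure 114 mm over their backs; the gripper's body (76 mm by 85 mm) begins 54 mm behind the grasp point. The pads swing forward as they close: fully open they stand 13 mm farther back than shut.
Start: joints at [-1.289, 0.477, 0.022, 1.555, -0.011, 1.109, -0.083], TCP at [0.257, 0.624, 0.304] pointing down, gripper open.
Joint ranges: [-2.96, 2.96], [-0.34, 2.1], [-1.41, 1.46], [0.24, 2.44], [-1.37, 4.51], [0.17, 1.92], [-2.96, 2.96]. Speed limits (rad/s): [2.39, 2.39, 3.14, 3.14, 3.14, 3.14, 3.14].

### API

Orientations are given as a unit quaternion [w, x, y, z].
In Python, from station import bot, optics gives the robot as it stands.
- The arm moves only by the tool drive_tool, never from a script. Its argument "deltas" is a list of rows, each an object with "gripper": the closure in counts, from 0 (fully open) to 255 (shut); "offset": the shift along the tool's x, y, z in units of 1000 mm (1.0 is 1000 mm), a list of three; "angular": the turn, a rotation vector about the tool's x, y, z in units of 45 degrees (1.0 is 45 degrees), a list of three. In form: [{"gripper": gripper, "offset": [dx, dy, dz], "angular": [rx, ry, rz]}, ...]. A call has 1 to 5 rows; each row is the pose to reach, as a shift and turn from the pose commanded when the call began, along the tool's axes at that moment; what a row does not reach only later rows make up. A row lasts 1/10 s, in which the tool goes at most 50 mm and 8.59 degrees, less where a joint would pass 70% of its speed; a pose out of reach is approached as far as the arm can. A call with a number of a shift or a turn outside -1 to 1 is refused whole. A call with a gripper value outside its range is refused whole. The fingers move at their own pace and stop on an object; "grip_force" is the grip in N (left out, the last holds). Time passes only in rows, so rows that repeat a pose let the fingers close. It gives the time, the measured TCP pose, the force, the opening and the grip force at its end, in the units of the state.
- bot.get_obs(): the state, without advancing time (a new reading comes with each control period).
- optics.read_camera(name): name is "scene" or "top"; returns the picture (400x640x3 uint8, blue, green, red); there is no depth.
- optics.camera_model(name): a dict with "fx", "fy", "cx", "cy" (pixels), "dist" ([k1, k2, p1, p2, k3] as OpenCV has them; the pictures are not rectified), "cam_to_world" (4x4, takes a point from camera to world coordinates). Camera axes: x right, y up, looking along -z (the intrinsics and any distortion apply to the point x, -y, -z); pixel columns grow to the right and rows downward; lengths in m; the calibration is good to about 2 mm. A picture is of the moment at which its call begins. camera_model takes no time and is no camera call.
- bot.hand_in(): hands the job in; it is judged then, once.
The state is a dict: "t": time; "q": joint angles; "joint_vel": joint speeds; "joint_torque": joint torques, N m; "eef_pos": TCP position; "tool_rot": TCP orientation; "contact_force": force on the tool from outside, world axes, zero at the start; "torque": the same for the moment, N m; "gripper_width": opening from 0.0 (shut) to 1.0 (fully open); "grasp_force": force on a finger pad.
Only numpy, scipy, OpenCV 4.12 (cv2) and the standard library are available. Lean on these libraries where they do the work, as an engineer would, in place of code of your own. Each camera call takes 0.05 s, during which the arm holds its last target. There are 200 camera calls.

## Working session

There is one attempt and no reset: what is moved stays moved. The work goes in short steps, Python scripts to look and compute and a tool call to move; the robot and the scene stay as the last step left them, time stands still between calls to the robot, and variables do not carry over. Pictures are saved under pics/ and viewed, at most 10 in all, crops included, and the job is handed in when it is done.

Besides the shell and the picture viewer there is one more tool, called as name([rows], argument=value, ...), one row to a line, values as JSON. drive_tool: Moves the arm, as the interface text tells. Its arguments: {"type":"object","properties":{"deltas":{"type":"array"},"grip_force":{"type":"number"}},"required":["deltas"]}

```bash
mkdir -p pics; ls; python3 - <<'E'
from station import bot, optics
import cv2
print(bot.get_obs())
for n in("scene","top"):
    print(n,optics.camera_model(n)); cv2.imwrite(f"pics/{n}0.png",optics.read_camera(n))
E
```

```text
pics
{'t': 0.0, 'q': array([-1.28911395,  0.47781907,  0.02233356,  1.55644288, -0.01152333,
        1.1093332 , -0.08309169]), 'joint_vel': array([-0.00019653, -0.0005739 , -0.00090816,  0.00139843, -0.00103386,
        0.00120191,  0.00137223]), 'joint_torque': array([-1.27893032e-03, -5.96455586e+01,  1.60751291e+00, -2.81197983e+01,
        1.23906977e-02,  9.46240383e-03,  1.61713587e-05]), 'eef_pos': array([0.25631129, 0.62394052, 0.30291638]), 'tool_rot': array([-1.23952082e-04,  1.93647401e-01,  9.81070744e-01, -9.29130499e-04]), 'contact_force': array([ 0.01942938,  0.6979085 , -0.35004362]), 'torque': array([ 0.02152669,  0.02142846, -0.0027818 ]), 'grasp_force': 0.0, 'gripper_width': 1.0002039038538388}
scene {'fx': 369.2995773025976, 'fy': 369.2995773025976, 'cx': 323.3500633029677, 'cy': 204.30102137938772, 'dist': array([-0.04295467,  0.        ,  0.        ,  0.        ,  0.        ]), 'cam_to_world': array([[-0.11921282, -0.81560741,  0.56619153,  1.05654988],
       [ 0.99282981, -0.10297415,  0.06070659, -0.0149005 ],
       [ 0.00879034,  0.56936884,  0.82203519,  0.8432835 ],
       [ 0.        ,  0.        ,  0.        ,  1.        ]])}
top {'fx': 490.7198797547844, 'fy': 490.7198797547844, 'cx': 327.27218949175824, 'cy': 204.68676718781884, 'dist': array([-0.07611461,  0.        ,  0.        ,  0.        ,  0.        ]), 'cam_to_world': array([[-0.02872443,  0.99690031, -0.07324401,  0.44953614],
       [-0.99949109, -0.02966141, -0.0117369 , -0.08310877],
       [-0.01387304,  0.0728696 ,  0.99724499,  1.53778619],
       [ 0.        ,  0.        ,  0.        ,  1.        ]])}
```

View pics/top0.png

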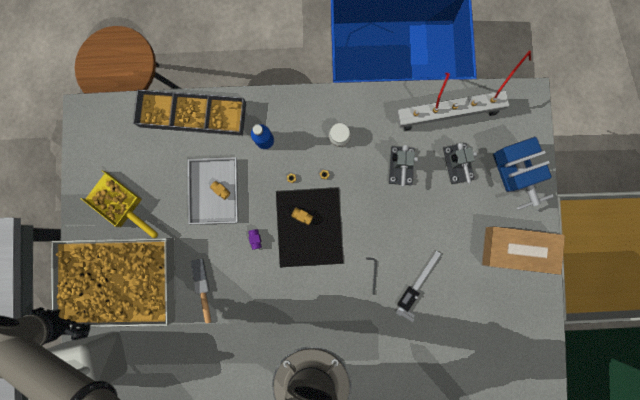

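View pics/scene0.png

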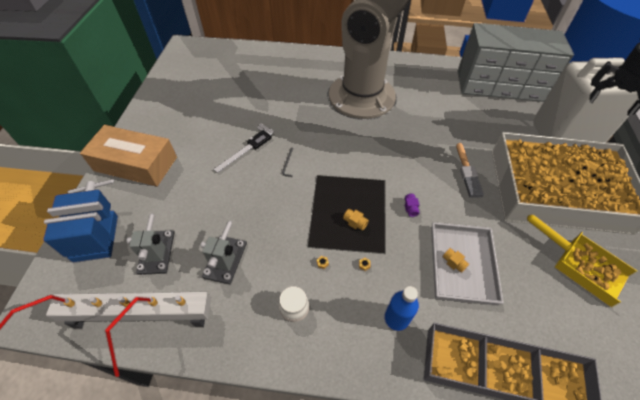

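Two stands look like the gauge: top (403,165) and (459,162). The one at (403,165) is nearer the base (312,385), so it's the one meant. The mat fitting is at top (302,216), the spare in the tray at (220,189), and the purple lookalike at (255,239). I'll confirm in an enlarged crop.

```bash
cat > h.py <<'E'
import numpy as np, cv2
from station import bot, optics
from scipy.spatial.transform import Rotation as R
def ray(n,uv):
    m=optics.camera_model(n);K=np.array([[m['fx'],0,m['cx']],[0,m['fy'],m['cy']],[0,0,1]])
    p=cv2.undistortPoints(np.array([[uv]],float),K,m['dist'])[0,0]
    T=m['cam_to_world'];d=T[:3,:3]@[p[0],-p[1],-1];return T[:3,3],d
def at(n,uv,z):
    o,d=ray(n,uv);return o+d*(z-o[2])/d[2]
def tri(a,b):
    (o1,d1),(o2,d2)=ray('top',a),ray('scene',b)
    s=np.linalg.lstsq(np.c_[d1,-d2],o2-o1,rcond=None)[0]
    p,q=o1+s[0]*d1,o2+s[1]*d2;return (p+q)/2,np.linalg.norm(p-q)
def proj(n,P):
    m=optics.camera_model(n);K=np.array([[m['fx'],0,m['cx']],[0,m['fy'],m['cy']],[0,0,1]])
    T=np.linalg.inv(m['cam_to_world']);c=(T[:3,:3]@np.atleast_2d(P).T).T+T[:3,3]
    return cv2.projectPoints(c*[1,-1,-1],np.zeros(3),np.zeros(3),K,m['dist'])[0][:,0]
def rot():
    q=bot.get_obs()['tool_rot'];return R.from_quat([q[1],q[2],q[3],q[0]])
E
python3 - <<'E'
import cv2,numpy as np
t=cv2.imread('pics/top0.png');s=cv2.imread('pics/scene0.png')
f=lambda im,x,y,w,h:cv2.resize(im[y:y+h,x:x+w],(400,300),interpolation=cv2.INTER_CUBIC)
cv2.imwrite('pics/c1.png',np.vstack([np.hstack([f(t,380,138,64,48),f(t,278,194,48,36)]),np.hstack([f(s,190,220,80,60),f(s,330,198,48,36)])]))
E
```

```text
(no output)
```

View pics/c1.png

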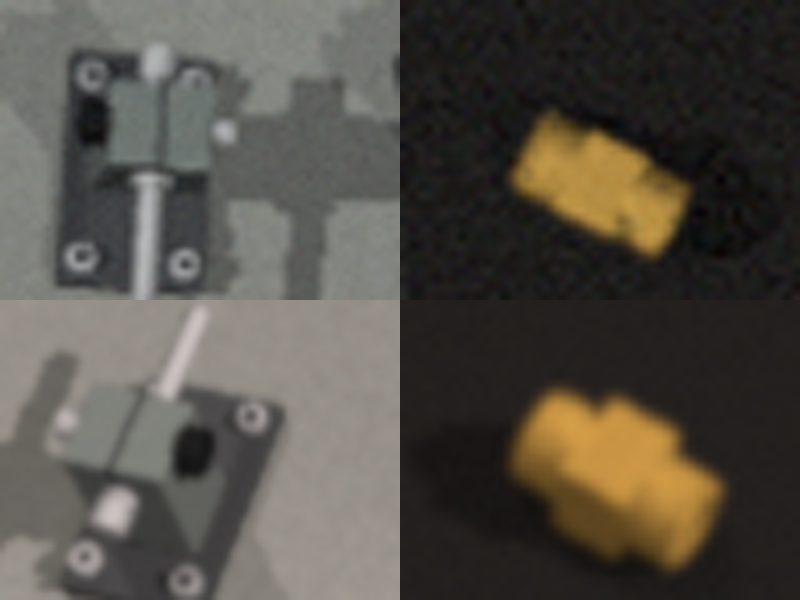

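The crop confirms it: the stand at (403,165) has its pin toward the base and its knob to the left (+y), so its frame is close to the world's. Now the pin tip in both views.

```bash
python3 - <<'E'
import cv2,numpy as np
from h import *
t=cv2.imread('pics/top0.png');s=cv2.imread('pics/scene0.png')
f=lambda im,x,y,w,h:cv2.resize(im[y:y+h,x:x+w],(400,600),interpolation=cv2.INTER_CUBIC)
cv2.imwrite('pics/c2.png',np.hstack([f(t,388,150,32,48),f(s,205,210,40,60)]))
c=lambda u,v:(278+u/8.333,194+v/8.333)
P=[at('top',c(*p),.019) for p in((131,145),(273,221))];d=P[1]-P[0]
print('fit top',at('top',c(202,183),.02),'yaw',np.degrees(np.arctan2(d[1],d[0])),np.linalg.norm(d))
s=lambda u,v:(330+u/8.333,198+v/8.333)
print('scene',at('scene',s(217,180),.02))
g=lambda u,v:(380+u/6.25,138+v/6.25)
B=np.array([at('top',g(*p),.015) for p in((92,75),(197,78),(82,257),(185,264))]);print('bolts',B,B.mean(0))
d=B[0]+B[1]-B[2]-B[3];print('yaw',np.degrees(np.arctan2(d[1],d[0])))
a,b=at('top',g(150,185),.07),at('top',g(145,298),.07);d=a-b;print('pin',a,b,np.degrees(np.arctan2(d[1],d[0])))
E
```

```text
fit top [0.52829936 0.01331239 0.02      ] yaw -119.77698055930908 0.060114878996545884
scene [0.52746797 0.01577989 0.02      ]
bolts [[ 0.72712067 -0.28176389  0.015     ]
 [ 0.72408328 -0.33450233  0.015     ]
 [ 0.63528144 -0.27304082  0.015     ]
 [ 0.63025414 -0.32441787  0.015     ]] [ 0.67918488 -0.30343123  0.015     ]
yaw -5.784127952938365
pin [ 0.66257647 -0.30041826  0.07      ] [ 0.60783486 -0.29573414  0.07      ] -4.8907588729438665
```

View pics/c2.png

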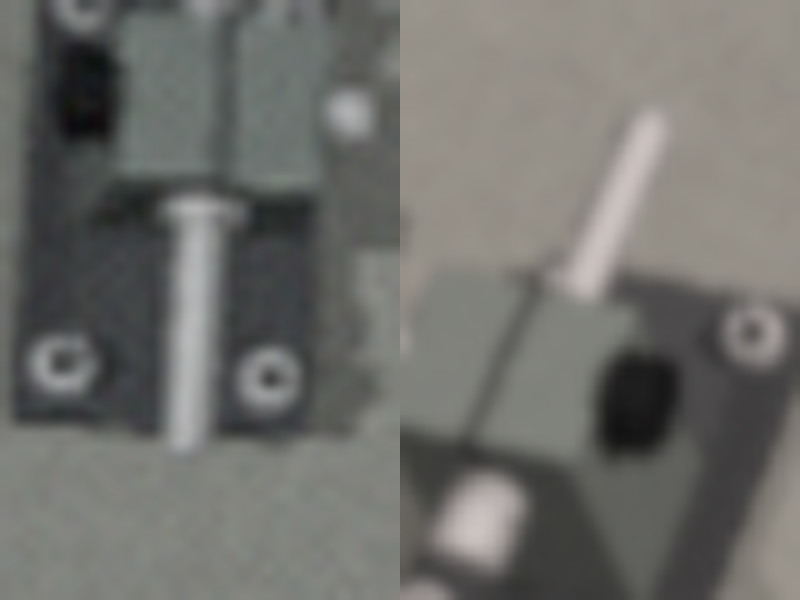

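```bash
python3 - <<'E'
from h import *
a=tri((403.04,186.2),(230.3,221.2));b=tri((404.24,167.2),(223.4,239.2))
print('tip',a,'root',b, 'top@.07',at('top',(403.04,186.2),.07),at('top',(404.24,167.2),.07),at('scene',(230.3,221.2),.07),at('scene',(223.4,239.2),.07))
o=bot.get_obs();r=rot()
# tool-down pose with tool y perpendicular to axis (axis az 60.2)
print(r.as_matrix())
for az in(60.2,240.2):
    c,s=np.cos(np.radians(az)),np.sin(np.radians(az))
    M=np.array([[c,s,0],[s,-c,0],[0,0,-1]]).T
    print(az,'rotvec/45deg',(r.inv()*R.from_matrix(M)).as_rotvec(degrees=True)/45)
p=np.array([.528,.0145,.020+.054+.10]);print('offset tool to 10cm above grasp',r.inv().apply(p-o['eef_pos']))
E
```

```text
tip (array([ 0.60554425, -0.29362137,  0.07378424]), np.float64(0.002113292483972161)) root (array([ 0.66109215, -0.29641868,  0.08094477]), np.float64(0.006546688119724918)) top@.07 [ 0.60627763 -0.29518814  0.07      ] [ 0.66377214 -0.30119422  0.07      ] [ 0.60311859 -0.29392862  0.07      ] [ 0.65472162 -0.29713413  0.07      ]
[[-9.24989989e-01  3.79991133e-01 -5.08499424e-04]
 [ 3.79991449e-01  9.24988625e-01 -1.59472624e-03]
 [-1.35625649e-04 -1.66833124e-03 -9.99998599e-01]]
60.2 rotvec/45deg [-1.43852008e-03  1.93562862e-03  2.16592922e+00]
240.2 rotvec/45deg [-1.86789380e-03 -1.38818093e-03 -1.83406975e+00]
offset tool to 10cm above grasp [-0.48285249 -0.46033626  0.1298353 ]
```

Pin tip ≈ (0.605, −0.2945, 0.07), stand yaw ≈ −5.3°. Mat fitting ≈ (0.528, 0.0145), axis at 60°. Moving above it now.

drive_tool([
  {"gripper": 0, "offset": [-0.033, -0.031, 0], "angular": [0, 0, 0]},
  {"gripper": 0, "offset": [-0.066, -0.062, 0], "angular": [0, 0, 0]},
  {"gripper": 0, "offset": [-0.099, -0.093, 0], "angular": [0, 0, 0]},
  {"gripper": 0, "offset": [-0.132, -0.124, 0], "angular": [0, 0, 0]},
  {"gripper": 0, "offset": [-0.165, -0.155, 0], "angular": [0, 0, 0]},
])

```text
t: 0.6
eef_pos: [0.3506, 0.4163, 0.3036]
tool_rot: [-0.0, 0.194, 0.981, -0.0]
contact_force: [0.8, 0.4, 0.3]
gripper_width: 1.0
grasp_force: 0.0
```

drive_tool([
  {"gripper": 0, "offset": [-0.033, -0.031, 0], "angular": [0, 0, 0]},
  {"gripper": 0, "offset": [-0.066, -0.062, 0], "angular": [0, 0, 0]},
  {"gripper": 0, "offset": [-0.099, -0.093, 0], "angular": [0, 0, 0]},
  {"gripper": 0, "offset": [-0.132, -0.124, 0], "angular": [0, 0, 0]},
  {"gripper": 0, "offset": [-0.165, -0.155, 0], "angular": [0, 0, 0]},
])

```text
t: 1.1
eef_pos: [0.4442, 0.2103, 0.3038]
tool_rot: [-0.0, 0.194, 0.981, -0.0]
contact_force: [0.1, -0.4, 0.0]
gripper_width: 0.995
grasp_force: 0.0
```

drive_tool([
  {"gripper": 0, "offset": [-0.031, -0.03, 0], "angular": [0, 0, 0.18]},
  {"gripper": 0, "offset": [-0.062, -0.06, 0], "angular": [0, 0, 0.36]},
  {"gripper": 0, "offset": [-0.093, -0.09, 0], "angular": [0, 0, 0.54]},
  {"gripper": 0, "offset": [-0.124, -0.12, 0], "angular": [0, 0, 0.72]},
  {"gripper": 0, "offset": [-0.153, -0.15, 0], "angular": [0, 0, 0.9]},
])

```text
t: 1.6
eef_pos: [0.5288, 0.0135, 0.3038]
tool_rot: [-0.0, 0.524, 0.852, -0.0]
contact_force: [0.7, -0.2, 0.9]
gripper_width: 1.0
grasp_force: 0.0
```

drive_tool([
  {"gripper": 0, "offset": [0, 0, 0.03], "angular": [0, 0, 0.18]},
  {"gripper": 0, "offset": [0, 0, 0.06], "angular": [0, 0, 0.36]},
  {"gripper": 0, "offset": [0, 0, 0.09], "angular": [0, 0, 0.54]},
  {"gripper": 0, "offset": [0, 0, 0.11], "angular": [0, 0, 0.72]},
  {"gripper": 0, "offset": [0, 0, 0.13], "angular": [0, 0, 0.9]},
])

```text
t: 2.1
eef_pos: [0.528, 0.0152, 0.1726]
tool_rot: [-0.0, 0.786, 0.618, -0.001]
contact_force: [0.7, -0.1, 0.3]
gripper_width: 0.999
grasp_force: 0.0
```

drive_tool([
  {"gripper": 0, "offset": [0, 0, 0], "angular": [0, 0, 0.18]},
  {"gripper": 0, "offset": [0, 0, 0], "angular": [0, 0, 0.36]},
  {"gripper": 0, "offset": [0, 0, 0], "angular": [0, 0, 0.366]},
  {"gripper": 0, "offset": [0, 0, 0], "angular": [0, 0, 0.366]},
])

```text
t: 2.5
eef_pos: [0.5283, 0.0155, 0.1738]
tool_rot: [0.0, 0.864, 0.503, -0.0]
contact_force: [-0.6, -0.0, 0.8]
gripper_width: 1.001
grasp_force: 0.0
```

```bash
python3 - <<'E'
from h import *
o=bot.get_obs();r=rot();print(o['t'],o['q'],o['eef_pos'],r.as_matrix(),o['contact_force'])
g=o['eef_pos']+r.apply([0,0,.154]);print('aim',g)
im=[optics.read_camera(n) for n in('top','scene')]
f=lambda im,x,y,w,h:cv2.resize(im[y:y+h,x:x+w],(400,300),interpolation=cv2.INTER_CUBIC)
cv2.imwrite('pics/c3.png',np.hstack([f(im[0],262,180,80,60),f(im[1],300,165,120,90)]))
E
```

```text
2.5 [-0.61291554  0.46717598  0.59265949  2.04793534 -0.38400088  0.73521076
 -0.29667389] [0.52834453 0.01549197 0.17375093] [[ 4.93720288e-01  8.69620699e-01 -3.41902460e-04]
 [ 8.69620654e-01 -4.93720386e-01 -3.12677523e-04]
 [-4.40715060e-04 -1.42950204e-04 -9.99999893e-01]] [-0.56875661 -0.04758212  0.7683768 ]
aim [0.52829188 0.01544382 0.01975095]
```

View pics/c3.png

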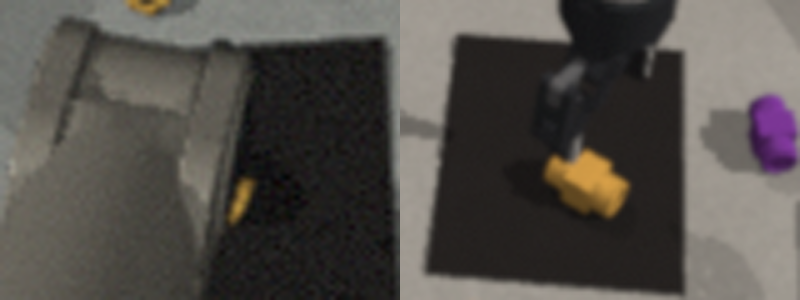

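drive_tool([
  {"gripper": 0, "offset": [0, 0, 0.035], "angular": [0, 0, 0]},
  {"gripper": 0, "offset": [0, 0, 0.07], "angular": [0, 0, 0]},
  {"gripper": 0, "offset": [0, 0, 0.088], "angular": [0, 0, 0]},
  {"gripper": 0, "offset": [0, 0, 0.093], "angular": [0, 0, 0]},
  {"gripper": 0, "offset": [0, 0, 0.093], "angular": [0, 0, 0]},
], grip_force=60)

```text
t: 3.1
eef_pos: [0.5284, 0.0151, 0.0807]
tool_rot: [-0.0, 0.865, 0.502, -0.0]
contact_force: [0.4, -0.3, -0.4]
gripper_width: 0.998
grasp_force: 0.0
```

drive_tool([
  {"gripper": 255, "offset": [0, 0, 0], "angular": [0, 0, 0]},
  {"gripper": 255, "offset": [0, 0, 0], "angular": [0, 0, 0]},
  {"gripper": 255, "offset": [0, 0, 0], "angular": [0, 0, 0]},
  {"gripper": 255, "offset": [0, 0, 0], "angular": [0, 0, 0]},
  {"gripper": 255, "offset": [0, 0, 0], "angular": [0, 0, 0]},
])

```text
t: 3.6
eef_pos: [0.5289, 0.0156, 0.0817]
tool_rot: [-0.0, 0.865, 0.502, 0.001]
contact_force: [-0.2, -0.1, 5.9]
gripper_width: 0.362
grasp_force: 59.6
```

drive_tool([
  {"gripper": 255, "offset": [0, 0, 0], "angular": [0, 0, 0]},
  {"gripper": 255, "offset": [0, 0, 0], "angular": [0, 0, 0]},
  {"gripper": 255, "offset": [0, 0, 0], "angular": [0, 0, 0]},
])

```text
t: 3.9
eef_pos: [0.5289, 0.0156, 0.0818]
tool_rot: [-0.0, 0.865, 0.502, 0.001]
contact_force: [-1.7, 0.4, 5.4]
gripper_width: 0.364
grasp_force: 59.6
```

drive_tool([
  {"gripper": 255, "offset": [0, 0, -0.03], "angular": [0, 0, 0]},
  {"gripper": 255, "offset": [0, 0, -0.06], "angular": [0, 0, 0]},
  {"gripper": 255, "offset": [-0.038, 0.023, -0.06], "angular": [0, 0, 0]},
  {"gripper": 255, "offset": [-0.076, 0.046, -0.06], "angular": [0, 0, 0]},
  {"gripper": 255, "offset": [-0.116, 0.069, -0.06], "angular": [0, 0, 0]},
])

```text
t: 4.4
eef_pos: [0.5307, -0.12, 0.1412]
tool_rot: [-0.0, 0.864, 0.503, 0.0]
contact_force: [0.2, -0.3, -2.3]
gripper_width: 0.361
grasp_force: 60.9
```

drive_tool([
  {"gripper": 255, "offset": [-0.036, 0.022, 0], "angular": [0, 0, 0.18]},
  {"gripper": 255, "offset": [-0.073, 0.044, 0], "angular": [0, 0, 0.36]},
  {"gripper": 255, "offset": [-0.11, 0.066, 0], "angular": [0, 0, 0.54]},
  {"gripper": 255, "offset": [-0.145, 0.087, 0], "angular": [0, 0, 0.72]},
  {"gripper": 255, "offset": [-0.145, 0.087, 0], "angular": [0, 0, 0.9]},
])

```text
t: 4.9
eef_pos: [0.5322, -0.2961, 0.142]
tool_rot: [0.003, 0.986, 0.164, 0.0]
contact_force: [-0.9, -0.4, -2.4]
gripper_width: 0.361
grasp_force: 60.9
```

drive_tool([
  {"gripper": 255, "offset": [0, 0, 0], "angular": [0, 0, 0.18]},
  {"gripper": 255, "offset": [0, 0, 0], "angular": [0, 0, 0.36]},
  {"gripper": 255, "offset": [0, 0, 0], "angular": [0, 0, 0.54]},
  {"gripper": 255, "offset": [0, 0, 0], "angular": [0, 0, 0.56]},
  {"gripper": 255, "offset": [0, 0, 0], "angular": [0, 0, 0.56]},
])

```text
t: 5.4
eef_pos: [0.534, -0.2883, 0.1406]
tool_rot: [-0.0, 0.999, -0.046, -0.0]
contact_force: [-0.5, -0.4, -2.8]
gripper_width: 0.361
grasp_force: 60.9
```

```bash
python3 - <<'E'
from h import *
o=bot.get_obs();r=rot();M=r.as_matrix();print(o['t'],o['q'],o['eef_pos'],M,o['contact_force'],np.degrees(np.arctan2(M[1,0],M[0,0])))
im=[optics.read_camera(n) for n in('top','scene')]
cv2.imwrite('pics/s4.png',im[1]);cv2.imwrite('pics/t4.png',im[0])
f=lambda im,x,y,w,h:cv2.resize(im[y:y+h,x:x+w],(400,500),interpolation=cv2.INTER_CUBIC)
cv2.imwrite('pics/c4.png',np.hstack([f(im[0],380,150,48,60),f(im[1],195,165,80,100)]))
E
```

```text
5.4 [-0.18364372  0.72485127  0.82251468  1.88818398 -0.70472307  0.84752741
 -0.65545525] [ 0.53395349 -0.28828384  0.14060749] [[ 9.95710667e-01 -9.25183600e-02 -7.87292907e-04]
 [-9.25183255e-02 -9.95710979e-01  8.02856813e-05]
 [-7.91344090e-04 -7.10228796e-06 -9.99999687e-01]] [-0.48257422 -0.44216401 -2.80684471] -5.308502834547098
```

View pics/c4.png

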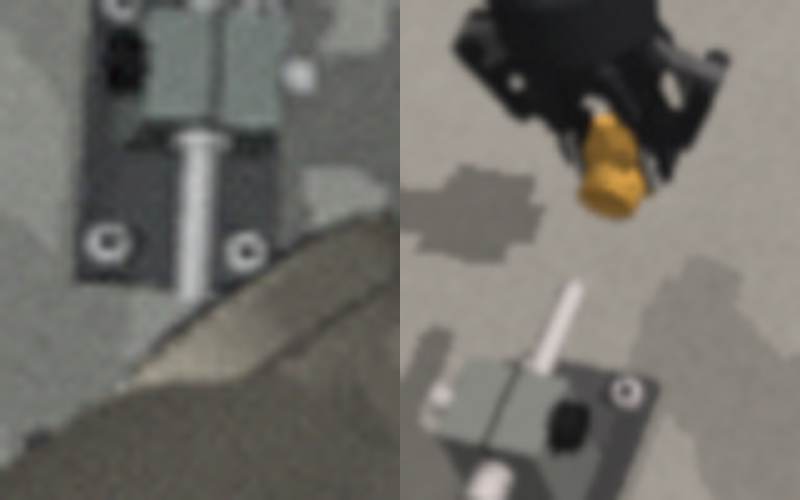

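drive_tool([
  {"gripper": 255, "offset": [0, 0, 0.004], "angular": [0, 0, 0]},
  {"gripper": 255, "offset": [0.01, 0, 0.008], "angular": [0, 0, 0]},
  {"gripper": 255, "offset": [0.025, 0, 0.008], "angular": [0, 0, 0]},
  {"gripper": 255, "offset": [0.035, 0, 0.008], "angular": [0, 0, 0]},
  {"gripper": 255, "offset": [0.038, 0, 0.008], "angular": [0, 0, 0]},
])

```text
t: 6.0
eef_pos: [0.5736, -0.2921, 0.1326]
tool_rot: [0.0, 0.999, -0.047, 0.0]
contact_force: [-0.3, -0.6, -3.3]
gripper_width: 0.366
grasp_force: 60.9
```

drive_tool([
  {"gripper": 255, "offset": [0.003, 0, 0], "angular": [0, 0, 0]},
  {"gripper": 255, "offset": [0.006, 0, 0], "angular": [0, 0, 0]},
  {"gripper": 255, "offset": [0.009, 0, 0], "angular": [0, 0, 0]},
])

```text
t: 6.3
eef_pos: [0.5807, -0.2933, 0.1329]
tool_rot: [-0.0, 0.999, -0.048, -0.0]
contact_force: [-0.0, 0.9, -2.3]
gripper_width: 0.359
grasp_force: 60.9
```

drive_tool([
  {"gripper": 255, "offset": [0.003, 0, 0], "angular": [0, 0, 0]},
  {"gripper": 255, "offset": [0.006, 0, 0], "angular": [0, 0, 0]},
  {"gripper": 255, "offset": [0.006, 0, 0], "angular": [0, 0, 0]},
])

```text
t: 6.6
eef_pos: [0.5816, -0.2938, 0.1321]
tool_rot: [-0.002, 0.999, -0.049, -0.005]
contact_force: [-14.1, 4.0, 7.0]
gripper_width: 0.364
grasp_force: 62.0
```

Stopped by about 14 N at roughly −24 mm, which matches the wrong end. One look will rule out a misaligned mouth.

```bash
python3 - <<'E'
from h import *
im=[optics.read_camera(n) for n in('top','scene')]
o=bot.get_obs();print(o['eef_pos'],o['contact_force'],o['torque'])
f=lambda im,x,y,w,h:cv2.resize(im[y:y+h,x:x+w],(400,500),interpolation=cv2.INTER_CUBIC)
cv2.imwrite('pics/c5.png',np.hstack([f(im[0],388,155,32,40),f(im[1],205,200,48,60)]))
print(proj('top',[[.605,-.2945,.07],[.662,-.2998,.07]]),proj('scene',[[.605,-.2945,.07],[.662,-.2998,.07]]))
E
```

```text
[ 0.58156917 -0.29375304  0.13212661] [-14.3830146    3.57307866   6.20900777] [0.80255834 2.88886741 0.08288402]
[[402.82900798 186.62903635]
 [403.80353073 167.7951989 ]] [[229.87649401 221.81688681]
 [221.49127847 241.72826837]]
```

View pics/c5.png

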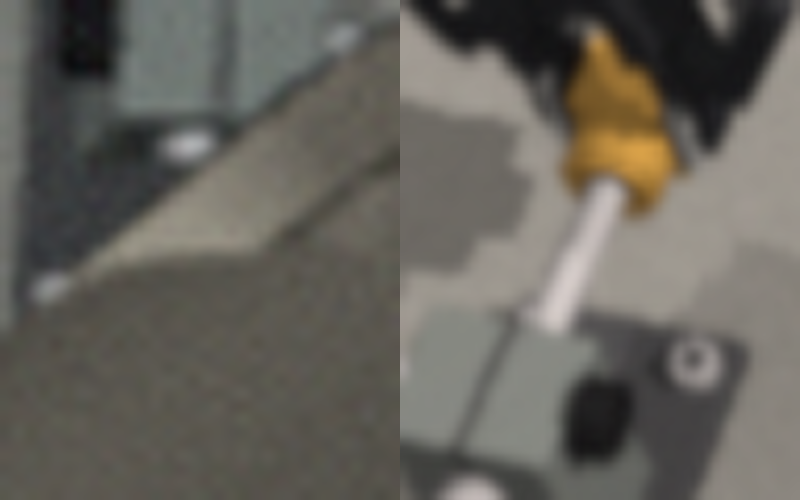

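```bash
python3 - <<'E'
from h import *
im=optics.read_camera('scene');o=bot.get_obs();r=rot()
u=r.apply([1,0,0]);v=r.apply([0,1,0]);w=r.apply([0,0,1])
c=o['eef_pos']+.0628*w
def circ(x,rad):
    t=np.linspace(0,2*np.pi,40);return c+x*u+rad*(np.cos(t)[:,None]*v+np.sin(t)[:,None]*w)
k=10;big=cv2.resize(im[195:250,205:250],None,fx=k,fy=k,interpolation=cv2.INTER_CUBIC)
out=big.copy()
for x,rad,col in((-.03,.0155,(255,0,0)),(.03,.0155,(0,0,255)),(.03,.010,(0,255,0))):
    p=(proj('scene',circ(x,rad))-[205,195]+.5)*k
    cv2.polylines(out,[p.astype(int)],True,col,1)
for a in(-1,1):
  for b in(-1,1):
    p=(proj('scene',[c+s*.012*u+a*.016*v+b*.016*w for s in(-1,1)])-[205,195]+.5)*k
    cv2.polylines(out,[p.astype(int)],False,(255,255,0),1)
cv2.imwrite('pics/c6.png',np.hstack([big[:,:400],out[:,:400]]))
E
```

```text
(no output)
```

View pics/c6.png

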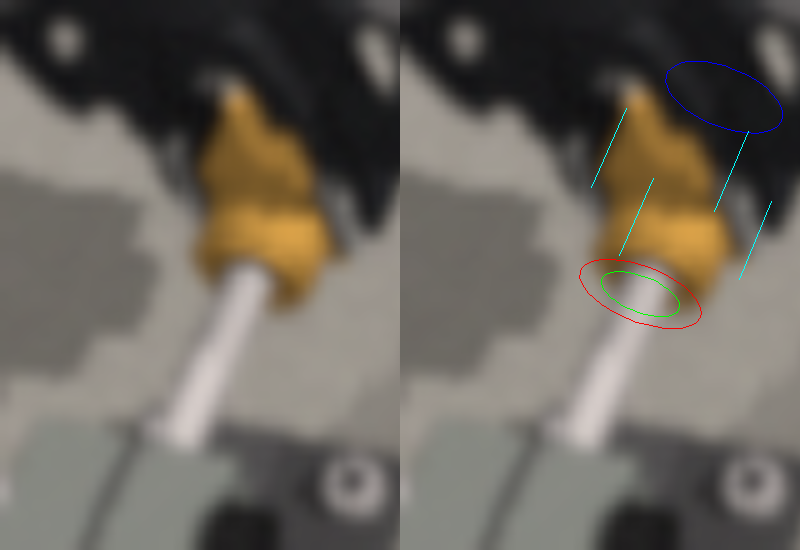

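drive_tool([
  {"gripper": 255, "offset": [-0.005, 0, 0], "angular": [0, 0, 0]},
  {"gripper": 255, "offset": [-0.01, 0, 0], "angular": [0, 0, 0]},
  {"gripper": 255, "offset": [-0.01, 0, -0.0025], "angular": [0, 0, 0]},
  {"gripper": 255, "offset": [-0.01, 0, -0.0025], "angular": [0, 0, 0]},
])

```text
t: 7.15
eef_pos: [0.5775, -0.2929, 0.136]
tool_rot: [0.0, 0.999, -0.048, 0.001]
contact_force: [0.2, 0.2, -2.7]
gripper_width: 0.362
grasp_force: 60.9
```

drive_tool([
  {"gripper": 255, "offset": [0.004, 0, 0], "angular": [0, 0, 0]},
  {"gripper": 255, "offset": [0.006, 0, 0], "angular": [0, 0, 0]},
  {"gripper": 255, "offset": [0.008, 0, 0], "angular": [0, 0, 0]},
  {"gripper": 255, "offset": [0.01, 0, 0], "angular": [0, 0, 0]},
  {"gripper": 255, "offset": [0.01, 0, 0], "angular": [0, 0, 0]},
])

```text
t: 7.65
eef_pos: [0.5817, -0.2937, 0.1345]
tool_rot: [-0.002, 0.999, -0.049, -0.005]
contact_force: [-16.4, 4.5, 6.5]
gripper_width: 0.366
grasp_force: 62.1
```

Same stop at the same place when 2.5 mm higher, so this is the shallow end. Back off and turn the fitting half round.

drive_tool([
  {"gripper": 255, "offset": [-0.015, 0, 0], "angular": [0, 0, 0]},
  {"gripper": 255, "offset": [-0.035, 0, 0], "angular": [0, 0, 0]},
  {"gripper": 255, "offset": [-0.055, 0, 0], "angular": [0, 0, 0]},
  {"gripper": 255, "offset": [-0.062, 0, 0], "angular": [0, 0, 0]},
  {"gripper": 255, "offset": [-0.062, 0, 0], "angular": [0, 0, 0]},
])

```text
t: 8.15
eef_pos: [0.525, -0.2879, 0.1355]
tool_rot: [-0.0, 0.999, -0.048, 0.0]
contact_force: [-0.4, 0.3, -1.7]
gripper_width: 0.364
grasp_force: 60.9
```

drive_tool([
  {"gripper": 255, "offset": [0, 0, 0], "angular": [0, 0, -0.18]},
  {"gripper": 255, "offset": [0, 0, 0], "angular": [0, 0, -0.36]},
  {"gripper": 255, "offset": [0, 0, 0], "angular": [0, 0, -0.54]},
  {"gripper": 255, "offset": [0, 0, 0], "angular": [0, 0, -0.72]},
  {"gripper": 255, "offset": [0, 0, 0], "angular": [0, 0, -0.9]},
])

```text
t: 8.65
eef_pos: [0.5269, -0.2879, 0.1356]
tool_rot: [0.001, 0.953, 0.304, 0.001]
contact_force: [-0.4, 0.4, -3.4]
gripper_width: 0.364
grasp_force: 60.8
```

drive_tool([
  {"gripper": 255, "offset": [0, 0, 0], "angular": [0, 0, -0.18]},
  {"gripper": 255, "offset": [0, 0, 0], "angular": [0, 0, -0.36]},
  {"gripper": 255, "offset": [0, 0, 0], "angular": [0, 0, -0.54]},
  {"gripper": 255, "offset": [0, 0, 0], "angular": [0, 0, -0.72]},
  {"gripper": 255, "offset": [0, 0, 0], "angular": [0, 0, -0.9]},
])

```text
t: 9.15
eef_pos: [0.5269, -0.288, 0.1356]
tool_rot: [0.001, 0.789, 0.615, 0.0]
contact_force: [0.2, -0.8, -3.3]
gripper_width: 0.364
grasp_force: 60.8
```

```bash
python3 - <<'E'
from h import *
o=bot.get_obs();M=rot().as_matrix();print(o['t'],o['q'],o['eef_pos'],np.degrees(np.arctan2(M[1,0],M[0,0])))
E
```

```text
9.15 [ 0.06180638  0.60192698  0.45183679  1.89205685 -0.37958888  0.73071719
  0.48366276] [ 0.52685439 -0.2880229   0.13562718] 75.8470280531308
```

drive_tool([
  {"gripper": 255, "offset": [0, 0, 0], "angular": [0, 0, -0.18]},
  {"gripper": 255, "offset": [0, 0, 0], "angular": [0, 0, -0.36]},
  {"gripper": 255, "offset": [0, 0, 0], "angular": [0, 0, -0.54]},
  {"gripper": 255, "offset": [0, 0, 0], "angular": [0, 0, -0.72]},
  {"gripper": 255, "offset": [0, 0, 0], "angular": [0, 0, -0.9]},
])

```text
t: 9.65
eef_pos: [0.5267, -0.2882, 0.1356]
tool_rot: [0.001, 0.528, 0.85, 0.0]
contact_force: [-1.1, 0.6, -3.3]
gripper_width: 0.36
grasp_force: 60.8
```

drive_tool([
  {"gripper": 255, "offset": [0, 0, 0], "angular": [0, 0, -0.18]},
  {"gripper": 255, "offset": [0, 0, 0], "angular": [0, 0, -0.36]},
  {"gripper": 255, "offset": [0, 0, 0], "angular": [0, 0, -0.54]},
  {"gripper": 255, "offset": [0, 0, 0], "angular": [0, 0, -0.72]},
  {"gripper": 255, "offset": [0, 0, 0], "angular": [0, 0, -0.9]},
])

```text
t: 10.15
eef_pos: [0.5266, -0.2883, 0.1355]
tool_rot: [0.001, 0.201, 0.98, -0.0]
contact_force: [-0.7, -0.4, -2.3]
gripper_width: 0.364
grasp_force: 60.8
```

drive_tool([
  {"gripper": 255, "offset": [0, 0, 0], "angular": [0, 0, -0.18]},
  {"gripper": 255, "offset": [0, 0, 0], "angular": [0, 0, -0.36]},
  {"gripper": 255, "offset": [0, 0, 0], "angular": [0, 0, -0.4]},
  {"gripper": 255, "offset": [0, 0, 0], "angular": [0, 0, -0.4]},
])

```text
t: 10.55
eef_pos: [0.5259, -0.2883, 0.1354]
tool_rot: [0.0, 0.05, 0.999, 0.0]
contact_force: [-0.8, -0.0, -4.1]
gripper_width: 0.362
grasp_force: 60.8
```

```bash
python3 - <<'E'
from h import *
o=bot.get_obs();M=rot().as_matrix();print(o['t'],o['q'],o['eef_pos'],M,np.degrees(np.arctan2(M[1,0],M[0,0])))
a=np.radians(-5.3);d=o['eef_pos'][:2]-[.605,-.2945];print('along',d@[np.cos(a),np.sin(a)],'lat',d@[-np.sin(a),np.cos(a)])
E
```

```text
10.55 [ 3.97700273e-01  5.57609429e-01 -1.15795167e-04  1.86949469e+00
 -4.96801453e-04  7.13715264e-01  1.86962800e+00] [ 0.52588969 -0.28827474  0.13543054] [[-9.95088713e-01  9.89833803e-02  8.62665191e-04]
 [ 9.89834658e-02  9.95089077e-01  5.69117570e-05]
 [-8.52795390e-04  1.42021838e-04 -9.99999626e-01]] 174.31936099055926
along -0.07934711755591412 lat -0.0011088191521560148
```

drive_tool([
  {"gripper": 255, "offset": [-0.01, 0.0015, 0.0025], "angular": [0, 0, 0]},
  {"gripper": 255, "offset": [-0.025, 0.0015, 0.0025], "angular": [0, 0, 0]},
  {"gripper": 255, "offset": [-0.04, 0.0015, 0.0025], "angular": [0, 0, 0]},
  {"gripper": 255, "offset": [-0.048, 0.0015, 0.0025], "angular": [0, 0, 0]},
  {"gripper": 255, "offset": [-0.048, 0.0015, 0.0025], "angular": [0, 0, 0]},
])

```text
t: 11.05
eef_pos: [0.5747, -0.2904, 0.1327]
tool_rot: [0.001, 0.048, 0.999, 0.0]
contact_force: [0.0, 0.7, -2.7]
gripper_width: 0.363
grasp_force: 60.9
```

drive_tool([
  {"gripper": 255, "offset": [-0.004, 0, 0], "angular": [0, 0, 0]},
  {"gripper": 255, "offset": [-0.008, 0, 0], "angular": [0, 0, 0]},
  {"gripper": 255, "offset": [-0.012, 0, 0], "angular": [0, 0, 0]},
])

```text
t: 11.35
eef_pos: [0.5849, -0.2922, 0.1329]
tool_rot: [-0.0, 0.048, 0.999, 0.0]
contact_force: [0.0, -0.7, -3.2]
gripper_width: 0.367
grasp_force: 60.9
```

drive_tool([
  {"gripper": 255, "offset": [-0.004, 0, 0], "angular": [0, 0, 0]},
  {"gripper": 255, "offset": [-0.008, 0, 0], "angular": [0, 0, 0]},
  {"gripper": 255, "offset": [-0.012, 0, 0], "angular": [0, 0, 0]},
  {"gripper": 255, "offset": [-0.012, 0, 0], "angular": [0, 0, 0]},
])

```text
t: 11.75
eef_pos: [0.5976, -0.2931, 0.1329]
tool_rot: [0.0, 0.048, 0.999, 0.0]
contact_force: [-0.1, -0.6, -2.1]
gripper_width: 0.36
grasp_force: 60.9
```

Free: the deep bore is going on. Continue to the bottom.

drive_tool([
  {"gripper": 255, "offset": [-0.004, 0, 0], "angular": [0, 0, 0]},
  {"gripper": 255, "offset": [-0.008, 0, 0], "angular": [0, 0, 0]},
  {"gripper": 255, "offset": [-0.012, 0, 0], "angular": [0, 0, 0]},
  {"gripper": 255, "offset": [-0.015, 0, 0], "angular": [0, 0, 0]},
  {"gripper": 255, "offset": [-0.015, 0, 0], "angular": [0, 0, 0]},
])

```text
t: 12.25
eef_pos: [0.6122, -0.2946, 0.1328]
tool_rot: [-0.0, 0.048, 0.999, 0.0]
contact_force: [-0.0, 0.2, -2.5]
gripper_width: 0.362
grasp_force: 60.9
```

drive_tool([
  {"gripper": 255, "offset": [-0.002, 0, 0], "angular": [0, 0, 0]},
  {"gripper": 255, "offset": [-0.003, 0, 0], "angular": [0, 0, 0]},
  {"gripper": 255, "offset": [-0.003, 0, 0], "angular": [0, 0, 0]},
])

```text
t: 12.55
eef_pos: [0.6129, -0.2949, 0.1325]
tool_rot: [-0.002, 0.048, 0.999, 0.0]
contact_force: [-6.3, 1.5, 1.2]
gripper_width: 0.367
grasp_force: 61.4
```

drive_tool([
  {"gripper": 255, "offset": [-0.002, 0, 0], "angular": [0, 0, 0]},
  {"gripper": 255, "offset": [-0.003, 0, 0], "angular": [0, 0, 0]},
  {"gripper": 255, "offset": [-0.003, 0, 0], "angular": [0, 0, 0]},
])

```text
t: 12.85
eef_pos: [0.6135, -0.295, 0.1321]
tool_rot: [-0.005, 0.049, 0.999, 0.001]
contact_force: [-13.6, 3.7, 5.5]
gripper_width: 0.362
grasp_force: 62.1
```

```bash
python3 - <<'E'
from h import *
im=optics.read_camera('scene');o=bot.get_obs();print(o['eef_pos'],o['contact_force'],o['q'])
cv2.imwrite('pics/c7.png',cv2.resize(im[170:270,190:270],(480,600),interpolation=cv2.INTER_CUBIC))
E
```

```text
[ 0.61348436 -0.29503341  0.13209506] [-12.58878511   3.15192151   5.5363148 ] [ 0.35137673  0.67173788  0.00704185  1.65697617 -0.00436193  0.82316762
  1.83325754]
```

View pics/c7.png

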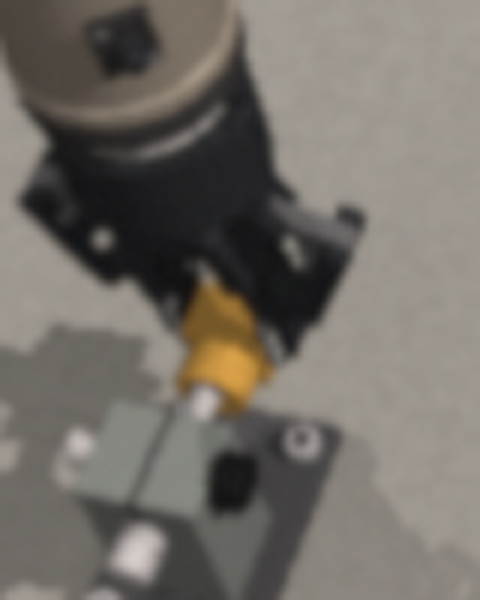

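Bottomed, with only a short stub of pin showing. Before the turn-over I'll fit the arm's kinematics from the recorded states to choose a reachable final wrist pose.

```bash
cat > k.py <<'E'
import numpy as np
from scipy.spatial.transform import Rotation as R
from scipy.optimize import least_squares
Z=lambda a:R.from_euler('z',a);Y=lambda a:R.from_euler('y',a)
def fk(q,p):
    b,h,x1,L1,x2,x3,L2,x5,x6,Lt,c,y6=p
    r=Z(b);P=np.array([0,0,h])
    r=r*Z(-q[0]);P=P+r.apply([x1,0,0]);r=r*Y(q[1])*Z(-q[2]);P=P+r.apply([x2,0,L1])
    r=r*Y(q[3])*Z(-q[4]);P=P+r.apply([x3,0,L2]);r=r*Y(q[5])*Z(-q[6]);P=P+r.apply([0,0,Lt])
    return P,r*Z(c)
S=[([-1.28911395,.47781907,.02233356,1.55644288,-.01152333,1.1093332,-.08309169],[.25631,.62394,.30292],157.67),
([-.61291554,.46717598,.59265949,2.04793534,-.38400088,.73521076,-.29667389],[.52834,.01549,.17375],60.41),
([-.18364372,.72485127,.82251468,1.88818398,-.70472307,.84752741,-.65545525],[.53395,-.28828,.14061],-5.31),
([.06180638,.60192698,.45183679,1.89205685,-.37958888,.73071719,.48366276],[.52685,-.28802,.13563],75.85),
([.3977,.55760943,-.0001,1.86949469,-.0005,.71371526,1.869628],[.52589,-.28827,.13543],174.32),
([.35137673,.67173788,.00704185,1.65697617,-.00436193,.82316762,1.83325754],[.61348,-.29503,.1321],None)]
def res(p):
    e=[]
    for q,x,az in S:
        P,r=fk(q,p);e+=list((P-x)*20)
        if az is not None:
            a=np.radians(az);M=np.array([[np.cos(a),np.sin(a),0],[np.sin(a),-np.cos(a),0],[0,0,-1]]).T
            e+=list((R.from_matrix(M).inv()*r).as_rotvec())
    return np.r_[e,.003*(p-p0)[1:10]]
p0=np.array([-.104,.34,0,.4,0,0,.4,0,0,.25,np.pi/2,0])
best=min((least_squares(res,np.r_[p0[:10],c,0]) for c in(-np.pi/2,0,np.pi/2,np.pi)),key=lambda s:s.cost)
p=best.x
if __name__=='__main__':print(best.cost,p.round(4));print(np.abs(res(p)[:-9]).max())
E
python3 k.py
```

```text
0.06957153993821745 [-0.0954  0.4009 -0.007   0.5476  0.0395  0.0015  0.4433  0.     -0.
  0.367   1.4754  0.    ]
0.18561176925909972
```

drive_tool([
  {"gripper": 255, "offset": [0.015, 0, 0], "angular": [0, 0, 0]},
  {"gripper": 255, "offset": [0.04, 0, 0], "angular": [0, 0, 0]},
  {"gripper": 255, "offset": [0.07, 0, 0], "angular": [0, 0, 0]},
  {"gripper": 255, "offset": [0.1, 0, 0], "angular": [0, 0, 0]},
  {"gripper": 255, "offset": [0.12, 0, 0], "angular": [0, 0, 0]},
])

```text
t: 13.4
eef_pos: [0.4962, -0.2838, 0.1329]
tool_rot: [-0.001, 0.049, 0.999, -0.0]
contact_force: [0.3, -0.3, -2.9]
gripper_width: 0.361
grasp_force: 60.9
```

```bash
sed -i 's/Z(-q\[2\])/Z(-s3*q[2])/;s/Z(-q\[4\])/Z(-s5*q[4])/;s/^def fk/s3=s5=1\ndef fk/' k.py; cat >> k.py <<'E'
def fit(a,b):
    global s3,s5
    s3,s5=a,b
    return min((least_squares(res,np.r_[p0[:10],c,0]) for c in(-np.pi/2,0,np.pi/2,np.pi)),key=lambda s:s.cost)
if __name__=='__main__':
  for a in(1,-1):
    for b in(1,-1):
        f=fit(a,b);print(a,b,f.cost,f.x.round(4),np.abs(res(f.x)[:-9]).max())
E
python3 k.py
```

```text
0.06957153993821745 [-0.0954  0.4009 -0.007   0.5476  0.0395  0.0015  0.4433  0.     -0.
  0.367   1.4754  0.    ]
0.18561176925909972
1 1 0.06957153993821745 [-0.0954  0.4009 -0.007   0.5476  0.0395  0.0015  0.4433  0.     -0.
  0.367   1.4754  0.    ] 0.18561176925909972
1 -1 1.202264034254072 [-9.5200e-02  3.1900e-02 -3.3000e-03  5.4950e-01  3.9200e-02  5.7000e-03
  4.4020e-01 -0.0000e+00 -0.0000e+00 -3.0000e-04 -4.3802e+00  0.0000e+00] 0.7361463054916755
-1 1 13.394082043964632 [-0.1737 -0.1243  0.8076  0.3443 -0.8007  0.149   0.513   0.      0.
 -0.0501  2.0299  0.    ] 2.4525425641205034
-1 -1 14.591276815804804 [-0.1758 -2.7589  0.7544  0.19   -0.6615  0.1267  0.4972  0.     -0.
 -2.8731  2.4823  0.    ] 2.3997219457905206
```

```bash
python3 - <<'E'
import k,numpy as np
from k import *
k.fit(1,1)
for q,x,az in S:
    P,r=fk(q,p);M=r.as_matrix();print((P-x).round(4),az,np.degrees(np.arctan2(M[1,0],M[0,0])).round(2),M[:,2].round(3))
E
```

```text
[ 0.0022 -0.0003 -0.0004] 157.67 157.67 [-0.001 -0.002 -1.   ]
[-0.0024  0.0063  0.0044] 60.41 60.41 [-0. -0. -1.]
[-0.0079 -0.0031 -0.0093] -5.31 -5.31 [-0.001  0.    -1.   ]
[-0.0005  0.0017 -0.0012] 75.85 75.85 [ 0.002 -0.001 -1.   ]
[0.0079 0.0016 0.0063] 174.32 174.32 [ 0.001 -0.    -1.   ]
[-0.0002 -0.003   0.    ] None 174.42 [-0.01   0.003 -1.   ]
```

```bash
cat > ik.py <<'E'
import k,numpy as np
from k import *
k.fit(1,1)
from station import bot
o=bot.get_obs();q0=o['q'];print(q0.round(3),o['eef_pos'])
lo=np.array([-2.96,-.34,-1.41,.24,-1.37,.17,-2.96])+.08;hi=np.array([2.96,2.1,1.46,2.44,4.51,1.92,2.96])-.08
def ik(P,Rt,q):
    f=lambda v:(lambda F:np.r_[(F[0]-P)*5,(Rt.inv()*F[1]).as_rotvec()*2,.02*(v-q),.03*v[2]])(fk(v,p))
    s=least_squares(f,np.clip(q,lo+1e-3,hi-1e-3),bounds=(lo,hi));F=fk(s.x,p)
    return s.x,np.linalg.norm(F[0]-P)+(Rt.inv()*F[1]).magnitude()
def down(a):
    c,s=np.cos(a),np.sin(a);return R.from_matrix(np.array([[c,s,0],[s,-c,0],[0,0,-1]]).T)
for tx,ty in((.5,-.2),(.5,0),(.6,-.1),(.45,.15),(.6,.1)):
  for sgn in(90,-90,135,-135,180):   # bored end (tool -x) azimuth before tilt
    q=q0;A=np.array([.496,-.284,.133]);err=[];y0=np.radians(174.4);yt=np.radians(180+sgn)
    if sgn<0: pass
    dy=(yt-y0+np.pi)%(2*np.pi)-np.pi
    B=np.array([tx,ty,.16])
    for s in np.linspace(0,1,11):
        q,e=ik(A+s*(B+[0,0,.05]-A),down(y0+s*dy),q);err.append(e)
    for s in np.linspace(0,1,11):
        q,e=ik(B+[0,0,.05*(1-s)],down(y0+dy)*R.from_rotvec([0,s*np.pi/2,0]),q);err.append(e)
    M=fk(q,p)[1].as_matrix();print(tx,ty,sgn,'maxerr',round(max(err),3),'final',round(err[-1],3),q.round(2),'x',M[:,0].round(2),'z',M[:,2].round(2))
E
python3 ik.py
```

```text
[ 4.110e-01  5.270e-01 -1.000e-03  1.937e+00  2.000e-03  6.790e-01
  1.882e+00] [ 0.49622558 -0.28382452  0.1329058 ]
0.5 -0.2 90 maxerr 0.001 final 0.0 [-0.46  1.12  0.05  1.96  1.23  1.55  1.54] x [ 0. -0.  1.] z [ 0. -1. -0.]
0.5 -0.2 -90 maxerr 0.0 final 0.0 [ 0.95  1.28 -0.32  1.34 -0.61  1.84  0.92] x [-0.  0.  1.] z [ 0.  1. -0.]
0.5 -0.2 135 maxerr 0.262 final 0.13 [-0.46  1.36  0.07  2.36  1.88  1.77  0.91] x [-0.05  0.05  1.  ] z [ 0.66 -0.75  0.07]
0.5 -0.2 -135 maxerr 0.0 final 0.0 [ 1.04  1.12 -0.05  1.98 -1.24  1.54  1.43] x [0. 0. 1.] z [ 0.71  0.71 -0.  ]
0.5 -0.2 180 maxerr 0.366 final 0.188 [ 2.25  2.02 -0.86  2.36 -1.29  0.25  2.02] x [-0.11 -0.01  0.99] z [0.99 0.1  0.11]
0.5 0 90 maxerr 0.001 final 0.0 [-0.76  1.15  0.04  1.74  0.93  1.7   1.7 ] x [ 0. -0.  1.] z [ 0. -1. -0.]
0.5 0 -90 maxerr 0.0 final 0.0 [ 0.57  1.15 -0.04  1.74 -0.93  1.7   1.25] x [0. 0. 1.] z [ 0.  1. -0.]
0.5 0 135 maxerr 0.102 final 0.0 [-0.97  1.18  0.05  2.33  1.52  1.5   1.11] x [ 0. -0.  1.] z [ 0.71 -0.71 -0.  ]
0.5 0 -135 maxerr 0.104 final 0.0 [ 1.38  1.39 -0.63  2.33 -1.29  0.8   
[... 1202 characters left out ...]
45 0.15 180 maxerr 0.447 final 0.344 [-2.54  2.02  1.11  2.36 -0.96  0.25 -2.88] x [0.06 0.01 1.  ] z [ 0.97 -0.24 -0.05]
0.6 0.1 90 maxerr 0.0 final 0.0 [-0.83  1.25  0.12  1.33  0.91  1.84  1.98] x [-0. -0.  1.] z [ 0. -1. -0.]
0.6 0.1 -90 maxerr 0.0 final 0.0 [ 0.36  1.17 -0.05  1.64 -1.14  1.67  1.15] x [0. 0. 1.] z [ 0.  1. -0.]
0.6 0.1 135 maxerr 0.001 final 0.0 [-0.95  1.12  0.05  2.04  1.52  1.53  1.46] x [ 0. -0.  1.] z [ 0.71 -0.71 -0.  ]
0.6 0.1 -135 maxerr 0.175 final 0.053 [ 1.4   1.83 -1.05  2.24 -1.29  0.25  1.73] x [-0.02 -0.02  1.  ] z [0.68 0.73 0.02]
0.6 0.1 180 maxerr 0.607 final 0.507 [-2.21  2.02  1.3   2.3  -1.29  0.25 -2.44] x [ 0.07 -0.01  1.  ] z [ 0.92 -0.38 -0.07]
```

```bash
sed -i 's/\[0,s\*np.pi\/2,0\]/[0,-s*np.pi\/2,0]/;s/((.5,-.2).*/((.496,-.284),(.5,-.2),(.5,-.1),(.5,0),(.6,-.1)):/;s/(90,-90,135,-135,180)/(90,-90)/' ik.py; python3 ik.py
```

```text
[ 4.110e-01  5.270e-01 -1.000e-03  1.937e+00  2.000e-03  6.790e-01
  1.882e+00] [ 0.49622558 -0.28382452  0.1329058 ]
0.496 -0.284 90 maxerr 0.485 final 0.485 [ 1.45  1.72 -1.33  1.28  0.12  1.76  2.88] x [-0.43  0.03 -0.9 ] z [0.05 1.   0.01]
0.496 -0.284 -90 maxerr 0.0 final 0.0 [-0.31  1.12  0.05  2.02  1.38  1.53 -1.66] x [-0.  0. -1.] z [ 0. -1. -0.]
0.5 -0.2 90 maxerr 0.454 final 0.454 [ 1.5   1.76 -1.33  1.53  0.21  1.52  2.88] x [-0.4  -0.01 -0.92] z [ 0.06  1.   -0.03]
0.5 -0.2 -90 maxerr 0.0 final 0.0 [-0.46  1.12  0.05  1.96  1.22  1.55 -1.6 ] x [-0.  0. -1.] z [ 0. -1. -0.]
0.5 -0.1 90 maxerr 0.395 final 0.395 [ 1.57  1.87 -1.33  1.81  0.36  1.25  2.88] x [-0.31 -0.02 -0.95] z [ 0.1   0.99 -0.05]
0.5 -0.1 -90 maxerr 0.0 final 0.0 [-0.62  1.13  0.04  1.87  1.06  1.61 -1.52] x [-0.  0. -1.] z [ 0. -1. -0.]
0.5 0 90 maxerr 0.297 final 0.297 [ 1.56  1.98 -1.33  1.98  0.5   1.06  2.88] x [-0.19 -0.02 -0.98] z [ 0.12  0.99 -0.05]
0.5 0 -90 maxerr 0.0 final 0.0 [-0.76  1.15  0.04  1.74  0.93  1.7  -1.44] x [-0.  0. -1.] z [ 0. -1. -0.]
0.6 -0.1 90 maxerr 0.445 final 0.445 [ 1.29  1.71 -1.33  1.53  0.19  1.32  2.88] x [-0.38 -0.09 -0.92] z [ 0.05  0.99 -0.11]
0.6 -0.1 -90 maxerr 0.0 final 0.0 [-0.55  1.17  0.05  1.64  1.14  1.67 -1.35] x [-0.  0. -1.] z [ 0. -1. -0.]
```

drive_tool([
  {"gripper": 255, "offset": [0.003, 0.03, -0.016], "angular": [0, 0, 0.18]},
  {"gripper": 255, "offset": [0.006, 0.07, -0.032], "angular": [0, 0, 0.36]},
  {"gripper": 255, "offset": [0.009, 0.11, -0.048], "angular": [0, 0, 0.54]},
  {"gripper": 255, "offset": [0.012, 0.15, -0.064], "angular": [0, 0, 0.72]},
  {"gripper": 255, "offset": [0.014, 0.184, -0.08], "angular": [0, 0, 0.9]},
])

```text
t: 13.9
eef_pos: [0.5022, -0.0969, 0.2138]
tool_rot: [0.0, 0.393, 0.92, 0.0]
contact_force: [0.3, -0.1, -2.6]
gripper_width: 0.363
grasp_force: 61.1
```

drive_tool([
  {"gripper": 255, "offset": [0, 0, 0], "angular": [0, 0, 0.18]},
  {"gripper": 255, "offset": [0, 0, 0], "angular": [0, 0, 0.36]},
  {"gripper": 255, "offset": [0, 0, 0], "angular": [0, 0, 0.54]},
  {"gripper": 255, "offset": [0, 0, 0], "angular": [0, 0, 0.72]},
  {"gripper": 255, "offset": [0, 0, 0], "angular": [0, 0, 0.9]},
])

```text
t: 14.4
eef_pos: [0.5023, -0.0991, 0.2132]
tool_rot: [0.0, 0.687, 0.726, 0.0]
contact_force: [-0.2, -0.0, -2.9]
gripper_width: 0.365
grasp_force: 61.1
```

drive_tool([
  {"gripper": 255, "offset": [0, 0, 0], "angular": [0, 0, 0.07]},
  {"gripper": 255, "offset": [0, 0, 0], "angular": [0, 0, 0.07]},
])

```text
t: 14.6
eef_pos: [0.5023, -0.099, 0.2131]
tool_rot: [0.0, 0.705, 0.709, 0.0]
contact_force: [0.1, 0.3, -3.3]
gripper_width: 0.362
grasp_force: 61.1
```

drive_tool([
  {"gripper": 255, "offset": [0, 0, 0], "angular": [0, -0.15, 0]},
  {"gripper": 255, "offset": [0, 0, 0], "angular": [0, -0.3, 0]},
  {"gripper": 255, "offset": [0, 0, 0], "angular": [0, -0.45, 0]},
  {"gripper": 255, "offset": [0, 0, 0], "angular": [0, -0.6, 0]},
  {"gripper": 255, "offset": [0, 0, 0], "angular": [0, -0.75, 0]},
])

```text
t: 15.1
eef_pos: [0.5028, -0.0986, 0.2136]
tool_rot: [0.208, 0.674, 0.679, -0.205]
contact_force: [-0.7, -0.2, -4.2]
gripper_width: 0.361
grasp_force: 61.0
```

```bash
python3 - <<'E'
from h import *
o=bot.get_obs();print(o['t'],o['q'].round(3),o['eef_pos'],rot().as_matrix().round(3),o['contact_force'])
E
```

```text
15.1 [-0.69   0.436  0.599  2.109  0.493  0.802 -0.489] [ 0.50284445 -0.09861995  0.2135519 ] [[-0.006  1.     0.006]
 [ 0.83   0.009 -0.558]
 [-0.558  0.002 -0.83 ]] [-0.67243597 -0.20410281 -4.23997862]
```

drive_tool([
  {"gripper": 255, "offset": [0, 0, 0], "angular": [0, -0.15, 0]},
  {"gripper": 255, "offset": [0, 0, 0], "angular": [0, -0.3, 0]},
  {"gripper": 255, "offset": [0, 0, 0], "angular": [0, -0.45, 0]},
  {"gripper": 255, "offset": [0, 0, 0], "angular": [0, -0.6, 0]},
  {"gripper": 255, "offset": [0, 0, 0], "angular": [0, -0.75, 0]},
])

```text
t: 15.6
eef_pos: [0.5032, -0.0978, 0.2125]
tool_rot: [0.395, 0.585, 0.59, -0.391]
contact_force: [-0.5, -1.0, -3.3]
gripper_width: 0.36
grasp_force: 61.2
```

drive_tool([
  {"gripper": 255, "offset": [0, 0, 0], "angular": [0, -0.15, 0]},
  {"gripper": 255, "offset": [0, 0, 0], "angular": [0, -0.3, 0]},
  {"gripper": 255, "offset": [0, 0, 0], "angular": [0, -0.45, 0]},
  {"gripper": 255, "offset": [0, 0, 0], "angular": [0, -0.5, 0]},
  {"gripper": 255, "offset": [0, 0, 0], "angular": [0, -0.5, 0]},
])

```text
t: 16.1
eef_pos: [0.5027, -0.0986, 0.2115]
tool_rot: [0.501, 0.498, 0.503, -0.499]
contact_force: [0.2, -0.9, -3.0]
gripper_width: 0.359
grasp_force: 61.4
```

```bash
python3 - <<'E'
from h import *
o=bot.get_obs();print(o['t'],o['q'].round(3),o['eef_pos'],rot().as_matrix().round(3),o['contact_force'])
E
```

```text
16.1 [-1.02   1.048  0.798  2.098  0.848  1.112 -1.038] [ 0.50265447 -0.09862102  0.21152173] [[-0.003  1.     0.008]
 [ 0.001  0.008 -1.   ]
 [-1.    -0.003 -0.001]] [ 0.21276317 -0.86388803 -2.97700841]
```

Vertical now. Lower to about 0.16 m, settle, and check with a picture.

drive_tool([
  {"gripper": 255, "offset": [0.015, 0, 0], "angular": [0, 0, 0]},
  {"gripper": 255, "offset": [0.035, 0, 0], "angular": [0, 0, 0]},
  {"gripper": 255, "offset": [0.05, 0, 0], "angular": [0, 0, 0]},
  {"gripper": 255, "offset": [0.055, 0, 0], "angular": [0, 0, 0]},
  {"gripper": 255, "offset": [0.055, 0, 0], "angular": [0, 0, 0]},
])

```text
t: 16.6
eef_pos: [0.5022, -0.0993, 0.1574]
tool_rot: [0.501, 0.499, 0.502, -0.498]
contact_force: [-0.3, -0.2, -2.5]
gripper_width: 0.364
grasp_force: 61.4
```

drive_tool([
  {"gripper": 255, "offset": [0, 0, 0], "angular": [0, 0, 0]},
  {"gripper": 255, "offset": [0, 0, 0], "angular": [0, 0, 0]},
  {"gripper": 255, "offset": [0, 0, 0], "angular": [0, 0, 0]},
  {"gripper": 255, "offset": [0, 0, 0], "angular": [0, 0, 0]},
  {"gripper": 255, "offset": [0, 0, 0], "angular": [0, 0, 0]},
])

```text
t: 17.1
eef_pos: [0.5021, -0.0992, 0.158]
tool_rot: [0.502, 0.499, 0.502, -0.498]
contact_force: [1.0, -0.4, -2.8]
gripper_width: 0.361
grasp_force: 61.4
```

```bash
python3 - <<'E'
from h import *
im=optics.read_camera('scene');o=bot.get_obs();r=rot();print(o['t'],o['q'].round(3),o['eef_pos'],r.as_matrix().round(3),o['contact_force'],abs(o['joint_vel']).max())
u,v=proj('scene',o['eef_pos']+r.apply([0,0,.0628]))[0].astype(int);print(u,v)
cv2.imwrite('pics/c8.png',cv2.resize(im[v-60:v+60,u-80:u+80],(800,600),interpolation=cv2.INTER_CUBIC))
E
```

```text
17.15 [-0.991  1.145  0.741  2.072  0.811  1.082 -1.102] [ 0.50213107 -0.09918469  0.15799867] [[ 0.     1.     0.006]
 [ 0.     0.006 -1.   ]
 [-1.     0.    -0.   ]] [-1.03854885 -0.236684   -1.72013301] 0.0035119007453489476
287 172
```

View pics/c8.png

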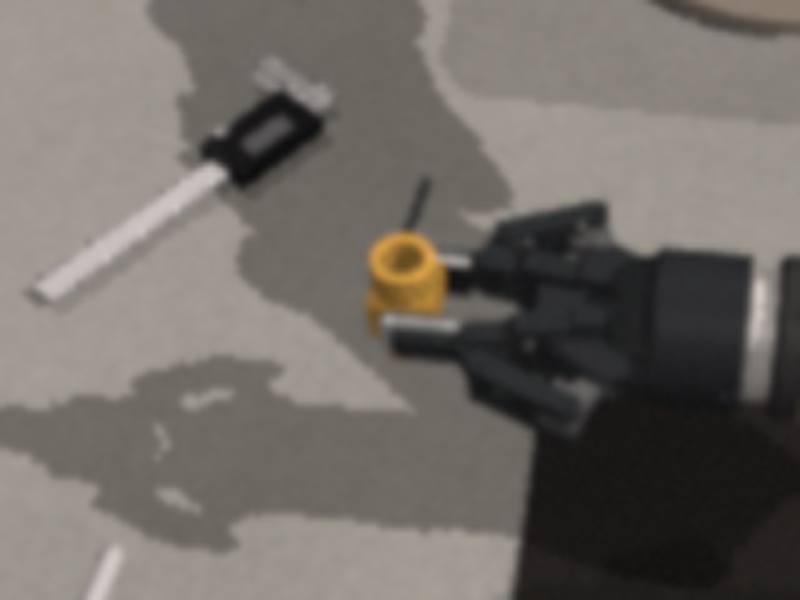

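The fitting stands upright at crop (405,280), with a mouth facing up at (405,257). Handing in.

```bash
python3 -c "
from station import bot
print(bot.hand_in())"
```

```text
the job is handed in; nothing more can be done
None
```

I slid the fitting's deep bore onto the gauge pin until it bottomed, took it off, turned it bored end up and handed the job in with it held still about 16 cm above the bench; the hand-in gave no verdict.

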